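# Reverse the ratchet and back the plug off a pressure vessel

## Task

The plug of the small pressure vessel is tight and the ratchet on it is still set to tighten. Lightly push the ratchet's direction lever over to the loosening side (plain right-hand thread: loosening is counter-clockwise seen from above), then swing the ratchet handle counter-clockwise to unscrew the plug until its lug comes up against the rubber-sleeved stop pin; lean on the handle there for a moment with clear but gentle pressure (about 15 N at the grip, not over 20 N) so that it is surely home, and let go. Do not push on the plug or the stop collar directly, and leave the things standing round about where they are.

Things in the scene. Friction and masses are not known exactly. Their poses are not given: they have to be found in the camera images.
- vessel: Steel pressure vessel, round, 80 mm across, on a dark foot plate 150 x 120 x 12 mm fixed to the bench; origin under the centre of the foot plate, z up through the axis of vessel, plug and ratchet. Vessel top 60 mm up.
- ratchet: Ratchet that stays seated on the plug and turns about the vessel's axis: round head 72 mm across, neck 36 mm wide out to 76 mm from the axis (both 74 to 96 mm above the bench), then a straight handle. Origin on the axis, 74 mm up; its x axis runs out along the handle, z up. Takes 0.25 N m to swing by itself, stays where left, swings 1.6 rad either way from pointing to the vessel's -x.
- grip (a point): Middle of the handle's round black grip (21 mm thick, 100 to 162 mm from the axis), 130 mm from the axis, 85 mm above the bench: push or hold here to swing. Between neck and grip is a shank 14 mm wide. The ratchet's wheel has 10 teeth: up to 0.65 rad of free swing before it drives the plug.
- direction_lever (a joint): Angle (rad) of the small dark direction lever on top of the neck, stops at -0.30 and +0.30; an over-centre spring (about 2 N at the tip) snaps it to either side. Negative: leans to the clockwise side, ratchet tightens (drives clockwise, clicks freely counter-clockwise). Positive: leans to the counter-clockwise side, ratchet loosens. May rest at 0.15 to 0.30 until the pawl drops into a tooth.
- lever_tip (a point): Top centre of the lever's upright thumb peg, 10 mm thick, from 97 to 113 mm above the bench; 32 mm from the lever's pivot, which lies 40.5 mm out from the axis on the handle's centre line. The peg swings 9.5 mm to either side of that line.
- hex_plug: Steel hex plug with a round flange 60 mm across between vessel and ratchet; one square lug 10 mm wide reaches out to 48 mm from the axis, 60 to 69 mm above the bench. Turns about the vessel's axis with about 0.4 N m of friction plus 0.8 N m per rad/s; it cannot be turned further clockwise. Origin on the axis at bench height.
- lug_face (a point): Middle of the lug's leading (counter-clockwise) face, 42 mm from the axis, 65 mm above the bench.
- stop_collar: Aluminium ring 95 mm across round the vessel's neck, with an upright pin in a rubber sleeve, 12 mm thick, 42 mm from the axis, top 74 mm above the bench. Stays fixed; where the pin stands differs each time. Origin on the axis at bench height.
- stop_face (a point): Point of the rubber sleeve that the lug meets, 65 mm above the bench. The lug reaches it after about 0.7 to 1.2 rad of plug rotation; the rubber gives 1 to 2 mm, so swing on gently past first touch until the load has risen from about 5 N (plain turning) to 15 N at the grip.
- beaker: Clear beaker 67 mm wide, 81 mm high, a bystander; origin under its centre.
- timer: Lab timer 62 x 64 x 20 mm lying on the bench, a bystander; origin under its centre.
- tube: Screw-cap tube 34 mm wide, 100 mm high, standing, a bystander; origin under its centre.
- pcr_plate_b: White well plate 88 x 130 x 16 mm lying in front of the vessel under the handle's sweep, a bystander; origin under its centre.

How it is judged:
By the outcome, as a careful person would: the job done as asked, in the order asked, and still so for the second after the job is handed in, with the robot touching nothing.
It also fails if it takes over 58 s, if anything falls off the work surface, if the arm or the gripper's body presses on something with over 40 N, if the wrist force passes 120 N, or if a joint passes its speed limit or range.

## Robot

A 6-joint arm with a two-finger parallel gripper is mounted at the origin on a cart in front of the work surface, level with it; the furniture and walls round the work are solid. World frame = base frame: x ahead of the robot, y to its left, z up, the work surface at z = 0. Lengths are in m, angles in rad, forces in N, time in s.
With the tool pointing down it reaches from about 0.325 to 0.775 m from the base axis. Payload 9.3 kg.
Tool frame: the origin (TCP) lies at the very end of the fingers, on their centre line; the grasp point (between the pads) lies 19 mm behind it; z points along the fingers, y is the line along which they close (so a half turn about z gives the same grasp; the last joint's range is limited). The gripper opens to 85 mm and grips with 20 to 120 N. Pads are 22 mm wide; open, the fingers measure 114 mm over their backs; the gripper's body (76 mm by 85 mm) begins 54 mm behind the grasp point. The pads swing forward as they close: fully open they stand 13 mm farther back than shut.
Start: joints at [1.17, 0.259, 0.021, 1.334, 0, 1.418], TCP at [0.135, 0.533, 0.198] pointing down, gripper open.
Joint ranges: [-3.04, 3.04], [-0.91, 1.82], [-1.04, 1.36], [-1.92, 1.95], [-1.52, 1.45], [-3.14, 3.14]. Speed limits (rad/s): [2.22, 2.22, 2.79, 3.14, 3.14, 3.14].

## Interface

Orientations are given as a 3x3 rotation matrix whose columns are the frame's x, y, z axes.
In Python, from rig import arm gives the robot as it stands. The module is installed in compiled form; this text tells all that it offers.
- The arm moves only by the shell command python3 -m jog 'ROWS' [FORCE]. ROWS is text: rows parted by semicolons, each of 7 numbers parted by spaces: the shift along the tool's x, y, z in mm, then the turn, a rotation vector about the tool's x, y, z in rad, then the closure in counts, from 0 (fully open) to 255 (shut). A call has 1 to 8 rows; each row is the pose to reach, as a shift and turn from the pose commanded when the call began, along the tool's axes at that moment; what a row does not reach only later rows make up. A row lasts 1/10 s, in which the tool goes at most 50 mm and 8.59 degrees, less where a joint would pass 70% of its speed; a pose out of reach is approached as far as the arm can. A call with a gripper value outside its range is refused whole. The fingers move at their own pace and stop on an object; FORCE is the grip in N (left out, the last holds). Time passes only in rows, so rows that repeat a pose let the fingers close. It gives the time, the measured TCP pose, the force, the opening and the grip force at its end, in the units of the state.
- arm.sense(): the state, without advancing time (a new reading comes with each control period).
- arm.read_camera(name): name is "scene" or "top" or "wrist"; returns a dict with "frame" (400x640x3 uint8, red, green, blue), "fx", "fy", "cx", "cy" (pixels), "extrinsics" (4x4, takes a point from camera to world coordinates); the wrist camera has in their place "tool_from_camera" (4x4, takes a point from camera to tool coordinates, whose origin is the TCP and whose axes are the flange's). Camera axes: x right, y down, z forward; pixel columns grow to the right and rows downward; lengths in m; the calibration is good to about 2 mm. A picture is of the moment at which its call begins: read the wrist's pose just before it. There is no depth.
- arm.close_job(): hands the job in; it is judged then, once.
Trained networks look in a picture, given as the dict that the camera call returned (one of the last four; its "shot" number tells which), for a name from the list of things; names that differ only in an ending like _2 or _b are one class to them, and where a whole thing is asked for, a point or a joint stands for the part that bears it (a point fixed in the world has none). Each returns a list of dicts, best first, with "p" (0 to 1); they miss things now and then, are a little off and sometimes report something else, mostly with a low value. They report only what shows in the picture. A call takes as long as a camera call.
- arm.recognise(picture, name): "pixel" ([column, row] in pixels, amid what is visible of it).
The state is a dict: "clock": time; "joints": joint angles; "qvel": joint speeds; "tau": joint torques, N m; "eef_pos": TCP position; "tcp_rot": TCP orientation; "contact_force": force on the tool from outside, world axes, zero at the start; "wrist_torque": the same for the moment, N m; "finger_gap": finger opening in m; "gripper_force": force on a finger pad.
Only numpy, scipy, OpenCV 4.12 (cv2) and the standard library are available. Lean on these libraries where they do the work, as an engineer would, in place of code of your own. Each camera call takes 0.05 s, during which the arm holds its last target. There are 200 camera calls.

## Working session

There is one attempt and no reset: what is moved stays moved. The work goes in short steps, Python scripts to look and compute and a shell command to move; the robot and the scene stay as the last step left them, time stands still between calls to the robot, and variables do not carry over. Pictures are saved under pics/ and viewed, at most 10 in all, crops included, and the job is handed in when it is done.

```bash
mkdir -p pics; cat > h.py <<'E'
from rig import arm
import numpy as np, cv2
def ray(pic,px,z):
    E=np.array(pic["extrinsics"]); d=E[:3,:3]@np.array([(px[0]-pic["cx"])/pic["fx"],(px[1]-pic["cy"])/pic["fy"],1]); o=E[:3,3]
    return o+d*(z-o[2])/d[2]
def proj(pic,P):
    E=np.linalg.inv(pic["extrinsics"]); p=E[:3,:3]@np.array(P)+E[:3,3]
    return np.array([pic["cx"]+pic["fx"]*p[0]/p[2],pic["cy"]+pic["fy"]*p[1]/p[2]])
def save(pic,n): cv2.imwrite(f"pics/{n}.png",pic["frame"][:,:,::-1])
E
python3 - <<'E'
from h import *
s=arm.sense(); print(s["clock"],s["eef_pos"],s["tcp_rot"],s["contact_force"])
zs=dict(vessel=.03,ratchet=.096,grip=.085,direction_lever=.105,lever_tip=.113,hex_plug=.065,lug_face=.065,stop_collar=.07,stop_face=.065,beaker=.04,timer=.01,tube=.05,pcr_plate_b=.016)
for c in ("top","scene"):
    p=arm.read_camera(c); save(p,c+"0"); print(c,np.round(p["extrinsics"],3).tolist(),p["fx"])
    for n,z in zs.items():
        try:
            for r in arm.recognise(p,n)[:2]: print(n,np.round(r["pixel"]),round(r["p"],2),ray(p,r["pixel"],z).round(3))
        except Exception as e: print(n,e)
print(arm.sense()["clock"])
E
```

```text
0.0 [0.13477931 0.53287592 0.19696517] [[-9.69448131e-01  2.45295786e-01 -5.47061666e-04]
 [ 2.45296296e-01  9.69447338e-01 -1.25968598e-03]
 [ 2.21351813e-04 -1.35539242e-03 -9.99999057e-01]] [ 0.19862547  0.83468937 -0.61473485]
top [[0.014, -0.994, 0.112, 0.473], [-1.0, -0.015, -0.009, -0.14], [0.011, -0.112, -0.994, 1.284], [0.0, 0.0, 0.0, 1.0]] 492.0960342103829
vessel [272. 212.] 0.6 [ 0.591 -0.049  0.03 ]
vessel [346. 158.] 0.46 [ 0.735 -0.238  0.03 ]
ratchet [263. 215.] 0.64 [ 0.578 -0.032  0.096]
ratchet [273. 213.] 0.23 [ 0.583 -0.057  0.096]
grip [264. 213.] 0.92 [ 0.584 -0.034  0.085]
lever_tip [256. 213.] 0.59 [ 0.58  -0.019  0.113]
hex_plug [276. 205.] 0.6 [ 0.605 -0.063  0.065]
hex_plug [262. 212.] 0.32 [ 0.586 -0.027  0.065]
stop_collar [289. 206.] 0.67 [ 0.601 -0.096  0.07 ]
stop_face [279. 219.] 0.53 [ 0.571 -0.071  0.065]
beaker [225. 123.] 0.6 [0.819 0.077 0.04 ]
timer [389. 274.] 0.73 [ 0.438 -0.352  0.01 ]
tube [347. 161.] 0.74 [ 0.722 -0.239  0.05 ]
pcr_plate_b [225. 267.] 0.64 [0.449 0.067 0.016]
scene [[0.333, -0.743, 0.58, 0.043], [-0.943, -0.254, 0.216, -0.337], [-0.013, -0.619, -0.785, 0.874], [0.0, 0.0, 0.0, 1.0]] 459.156367559176
vessel [277. 214.] 0.88 [ 0.602 -0.048  0.03 ]
ratchet [267. 204.] 0.63 [ 0.576 -0.039  0.096]
grip [267. 205.] 0.55 [ 0.581 -0.036  0.085]
direction_lever [267. 203.] 0.17 [ 0.572 -0.041  0.105]
lever_tip [254. 200.] 0.43 [ 0.565 -0.015  0.113]
hex_plug [282. 197.] 0.46 [ 0.628 -0.052  0.065]
lug_face [280. 197.] 0.55 [ 0.626 -0.048  0.065]
stop_collar [284. 220.] 0.75 [ 0.566 -0.082  0.07 ]
stop_face [282. 222.] 0.72 [ 0.563 -0.077  0.065]
beaker [263. 137.] 0.83 [0.816 0.079 0.04 ]
timer [394. 323.] 0.65 [ 0.443 -0.358  0.01 ]
tube [372. 186.] 0.63 [ 0.735 -0.233  0.05 ]
pcr_plate_b [205. 261.] 0.59 [0.445 0.058 0.016]
1.4
```

View pics/top0.png

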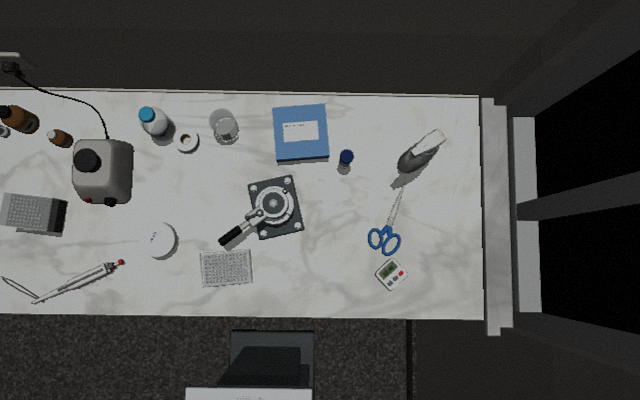

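View pics/scene0.png

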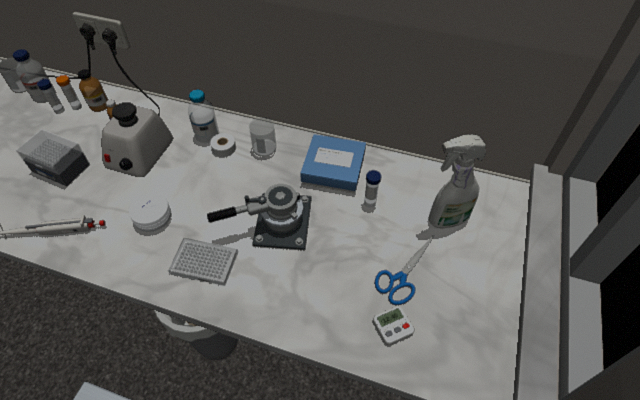

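The pictures show the ratchet head at about (274,204) in top, with the handle running to its grip at (231,236). In scene the grip is at about (222,213). I'll zoom in on both for the axis, handle and lever.

```bash
python3 - <<'E'
from h import *
a=cv2.imread("pics/top0.png")[165:265,205:315]; b=cv2.imread("pics/scene0.png")[170:260,200:320]
a=cv2.resize(a,None,fx=5,fy=5,interpolation=cv2.INTER_CUBIC); b=cv2.resize(b,None,fx=5,fy=5,interpolation=cv2.INTER_CUBIC)
cv2.imwrite("pics/a.png",a);cv2.imwrite("pics/b.png",b)
p=arm.read_camera("top"); 
for px,z in (((273.5,204),.096),((231,235),.085)): print(ray(p,px,z))
E
```

```text
[ 0.60405716 -0.05782017  0.096     ]
[0.52788155 0.04438081 0.085     ]
```

View pics/a.png

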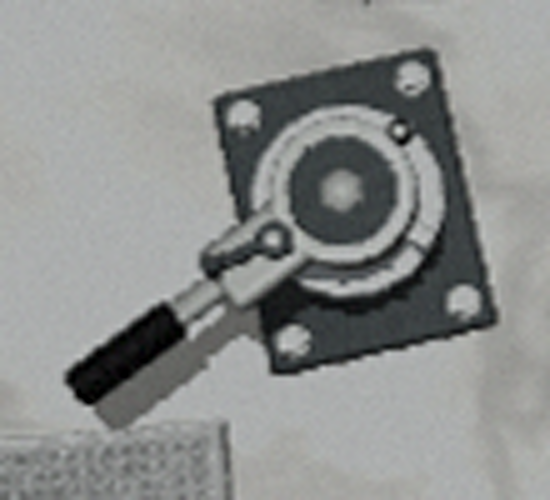

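View pics/b.png

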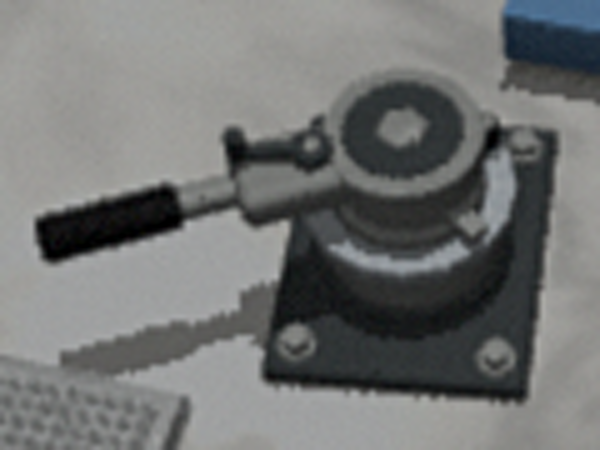

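The crops show the lever leaning to the clockwise (upper) side, with its tip at top pixel (247,217). The lug is at the lower right and the pin at the upper right, about 1 rad further CCW. I'll fit the axis and handle angle from these points in both views.

```bash
cat > fit.py <<'E'
from h import *
from scipy.optimize import least_squares
t=arm.read_camera("top"); s=arm.read_camera("scene")
obs=[(t,'ax',273.2,203),(t,'grip',230.6,235.6),(t,'piv',259.6,212.6),(t,'tip',247.4,216.6),(s,'ax',280.6,195),(s,'grip',222,214.4),(s,'piv',262.4,199.8),(s,'tip',246.6,197)]
def pts(v):
    x,y,th=v; u=np.array([np.cos(th),np.sin(th),0]); n=np.array([-u[1],u[0],0]); o=np.array([x,y,0]); z=lambda h:np.array([0,0,h])
    return dict(ax=o+z(.096),grip=o+.130*u+z(.088),piv=o+.0405*u+z(.103),tip=o+.0405*u+.032*(np.cos(.3)*u-np.sin(.3)*n)+z(.112))
f=lambda v:np.concatenate([proj(p,pts(v)[k])-[a,b] for p,k,a,b in obs])
r=least_squares(f,[.605,-.057,2.217]); print(r.x.round(4),r.fun.reshape(-1,2).round(1).tolist())
P=pts(r.x); print({k:v.round(4) for k,v in P.items()})
for k in (0,1):
  o=[q for i,q in enumerate(obs) if (i<4)==(k==0)]
  g=lambda v:np.concatenate([proj(p,pts(v)[kk])-[a,b] for p,kk,a,b in o]); print(least_squares(g,r.x).x.round(4))
E
python3 fit.py
```

```text
[ 0.6069 -0.058   2.2443] [[0.4, -0.1], [0.5, 0.2], [0.4, 0.1], [-0.4, 0.5], [-0.3, 0.7], [0.2, -0.2], [-0.4, -1.1], [-0.0, -0.4]]
{'ax': array([ 0.6069, -0.058 ,  0.096 ]), 'grip': array([0.5258, 0.0437, 0.088 ]), 'piv': array([ 0.5816, -0.0263,  0.103 ]), 'tip': array([0.5699, 0.0035, 0.112 ])}
[ 0.6069 -0.0577  2.2373]
[ 0.6067 -0.0582  2.2528]
```

```bash
cat > d.py <<'E'
import sys
from h import *
# target: radius mm, offset mm (ccw +), handle angle, z mm, yaw of tool y
A=np.array([.607,-.058])
def delta(r,off,th,z,yaw):
    s=arm.sense(); u=np.array([np.cos(th),np.sin(th)]); n=np.array([-u[1],u[0]])
    T=np.array([*(A+r/1e3*u+off/1e3*n),z/1e3]); R=np.array(s["tcp_rot"])
    y=np.array([np.cos(yaw),np.sin(yaw),0]); zz=np.array([0,0,-1.]); G=np.c_[np.cross(y,zz),y,zz]
    print("t",round(s["clock"],2),"pos",s["eef_pos"].round(4),"F",np.round(s["contact_force"],1),"q",np.round(s["joints"],2))
    print("shift",(R.T@(T-s["eef_pos"])*1e3).round(1),"turn",cv2.Rodrigues(R.T@G)[0].ravel().round(3))
if __name__=="__main__": delta(*map(float,sys.argv[1:]))
E
python3 -m jog '-568 -385 47 0 0 -0.918 255;-568 -385 47 0 0 -0.918 255;-568 -385 47 0 0 -0.918 255;-568 -385 47 0 0 -0.918 255;-568 -385 47 0 0 -0.918 255;-568 -385 47 0 0 -0.918 255;-568 -385 47 0 0 -0.918 255;-568 -385 47 0 0 -0.918 255'
python3 d.py 71 -37 2.244 150 2.244
```

```text
clock: 2.35
eef_pos: [0.376, 0.2639, 0.1732]
tcp_rot: [[-0.781, -0.625, 0.001], [-0.625, 0.781, 0.0], [-0.001, -0.0, -1.0]]
contact_force: [0.5, 1.0, -0.0]
finger_gap: 0.0003
gripper_force: 0.0
t 2.35 pos [0.376  0.2639 0.1732] F [ 0.5  1.  -0. ] q [ 0.43  0.11 -0.23  1.23  0.   -0.25]
shift [ -16.2 -324.7   23.3] turn [-0.     0.001  0.002]
```

```bash
python3 -m jog '-15 -286 20 0 0 0 255;-15 -286 20 0 0 0 255;-15 -286 20 0 0 0 255;-15 -286 20 0 0 0 255;-15 -286 20 0 0 0 255;-15 -286 20 0 0 0 255;-15 -286 20 0 0 0 255;-15 -286 20 0 0 0 255' >/dev/null
python3 d.py 71 -37 2.244 101 2.244
python3 - <<'E'
from h import *
s=arm.sense(); p=arm.read_camera("wrist"); save(p,"w1")
R=np.eye(4);R[:3,:3]=s["tcp_rot"];R[:3,3]=s["eef_pos"]; p["extrinsics"]=R@p["tool_from_camera"]
print(proj(p,(.5699,.0035,.112)),proj(p,(.607,-.058,.096)))
E
```

```text
t 3.15 pos [0.5646 0.0496 0.1524] F [-0.6 -0.5  0.1] q [-0.06  0.3  -0.03  1.24  0.   -0.73]
shift [ -3.2 -39.6  51.4] turn [ 0.001 -0.001 -0.005]
[262.46913268 170.32707055] [166.08488379 153.8327799 ]
```

View pics/w1.png

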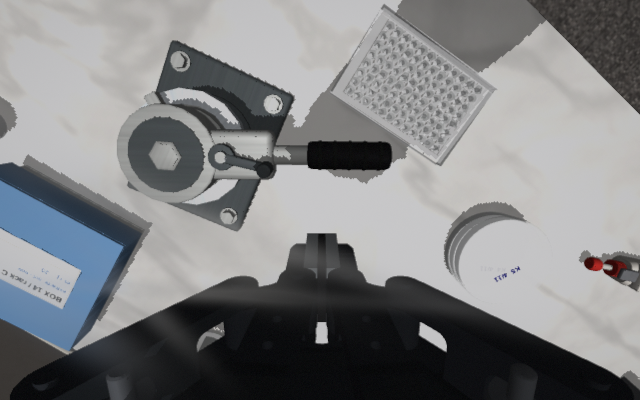

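The wrist view confirms the fit: lever tip seen at (264,169) against (262,170) predicted, and head centre at (165,155) against (166,154). Going down beside the lever.

```bash
python3 -m jog '0 0 0 0 0 0 255;0 0 49 0 0 0 255;0 0 49 0 0 0 255;0 0 49 0 0 0 255;0 0 49 0 0 0 255;0 0 49 0 0 0 255'
python3 d.py 71 -26 2.244 101 2.244
```

```text
clock: 3.8
eef_pos: [0.5655, 0.0506, 0.106]
tcp_rot: [[-0.783, -0.621, 0.003], [-0.621, 0.783, -0.0], [-0.002, -0.002, -1.0]]
contact_force: [-0.4, 0.0, -0.5]
finger_gap: -0.0004
gripper_force: 0.0
t 3.8 pos [0.5655 0.0506 0.106 ] F [-0.4  0.  -0.5] q [-0.06  0.33 -0.12  1.12 -0.   -0.73]
shift [  9.2 -39.8   5. ] turn [-0.002  0.002 -0.003]
```

```bash
python3 -m jog '0 -20 4 0 0 0 255;0 -40 4 0 0 0 255;0 -40 4 0 0 0 255;3 -40 4 0 0 0 255;5 -40 4 0 0 0 255;5 -40 4 0 0 0 255;5 -40 4 0 0 0 255'
python3 d.py 71 -26 2.244 101 2.244
```

```text
clock: 4.5
eef_pos: [0.5853, 0.0161, 0.1002]
tcp_rot: [[-0.784, -0.621, 0.0], [-0.621, 0.784, 0.0], [-0.0, -0.0, -1.0]]
contact_force: [-0.6, 0.5, 0.1]
finger_gap: -0.0001
gripper_force: 0.0
t 4.5 pos [0.5853 0.0161 0.1002] F [-0.6  0.5  0.1] q [-0.12  0.36 -0.08  1.13  0.   -0.79]
shift [ 3.2 -0.5 -0.8] turn [-0.     0.    -0.003]
```

```bash
python3 -m jog '3 0 0 0 0 0 255;5 0 0 0 0 0 255;7 0 0 0 0 0 255;9 0 0 0 0 0 255;11 0 0 0 0 0 255;12 0 0 0 0 0 255;13 0 0 0 0 0 255;13 0 0 0 0 0 255'
python3 d.py 71 -8 2.244 101 2.244
python3 -m jog '2 0 0 0 0 0 255;3 0 0 0 0 0 255;4 0 0 0 0 0 255;5 0 0 0 0 0 255;6 0 0 0 0 0 255;7 0 0 0 0 0 255;7 0 0 0 0 0 255'
python3 d.py 71 -8 2.244 101 2.244
python3 - <<'E'
from h import *
p=arm.read_camera("wrist"); q=arm.read_camera("top")
a=p["frame"][60:260,60:420,::-1]; b=q["frame"][180:255,205:315,::-1]
a=cv2.resize(a,(792,440)); cv2.imwrite("pics/w2.png",a)
E
```

```text
clock: 5.3
eef_pos: [0.5752, 0.0078, 0.1001]
tcp_rot: [[-0.784, -0.621, 0.0], [-0.621, 0.784, 0.0], [-0.0, -0.0, -1.0]]
contact_force: [-0.4, -0.1, -0.2]
finger_gap: 0.0003
gripper_force: 0.0
t 5.3 pos [0.5752 0.0078 0.1001] F [-0.4 -0.1 -0.2] q [-0.13  0.35 -0.11  1.12  0.   -0.8 ]
shift [ 8.2 -0.3 -0.9] turn [-0.     0.    -0.003]
clock: 6.0
eef_pos: [0.5697, 0.0035, 0.1]
tcp_rot: [[-0.784, -0.621, -0.0], [-0.621, 0.784, -0.0], [0.0, 0.0, -1.0]]
contact_force: [0.0, 0.4, -0.4]
finger_gap: -0.0003
gripper_force: 0.0
t 6.0 pos [0.5697 0.0035 0.1   ] F [ 0.   0.4 -0.4] q [-0.14  0.34 -0.12  1.11 -0.   -0.81]
shift [ 1.1 -0.3 -1. ] turn [ 0.    -0.    -0.003]
```

View pics/w2.png

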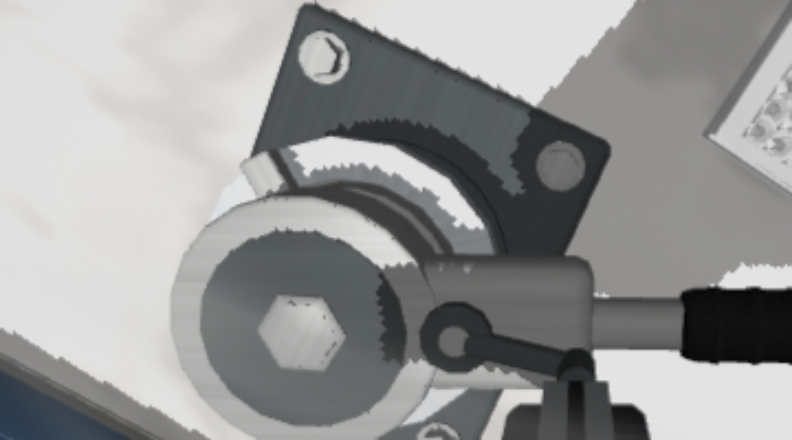

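The lever still seems to lean to the clockwise side, with its peg at crop (577,362) just ahead of the fingertip. I'll check where the TCP projects.

```bash
python3 - <<'E'
from h import *
s=arm.sense(); p=arm.read_camera("wrist")
R=np.eye(4);R[:3,:3]=s["tcp_rot"];R[:3,3]=s["eef_pos"]; p["extrinsics"]=R@p["tool_from_camera"]
c=lambda P:((proj(p,P)-[60,60])*2.2).round()
th=2.244;u=np.array([np.cos(th),np.sin(th),0]);n=np.array([-u[1],u[0],0]);A=np.array([.607,-.058,0])
print("tcp",c(s["eef_pos"]),"tcp+11x",c(s["eef_pos"]+.011*R[:3,0]),"axis",c(A+[0,0,.096]),"grip",c(A+.13*u+[0,0,.09]),"piv",c(A+.0405*u+[0,0,.105]))
for a in(-.3,0,.3):print(a,c(A+.0405*u+.032*(np.cos(a)*u+np.sin(a)*n)+[0,0,.113]))
print(s["joints"].round(3), np.round(p["tool_from_camera"],3).tolist())
E
```

```text
tcp [574. 364.] tcp+11x [574. 323.] axis [304. 326.] grip [790. 318.] piv [452. 336.]
-0.3 [573. 383.]
0 [579. 346.]
0.3 [573. 308.]
[-0.141  0.337 -0.12   1.114  0.    -0.811] [[-0.0, -0.965, -0.261, 0.066], [1.0, -0.0, -0.001, 0.0], [0.0, -0.261, 0.965, -0.177], [0.0, 0.0, 0.0, 1.0]]
```

Projection puts the peg at about -4 mm, so it has moved from -9.5 but isn't past centre yet. Pushing further.

```bash
python3 -m jog '1 0 0 0 0 0 255;2 0 0 0 0 0 255;3 0 0 0 0 0 255;4 0 0 0 0 0 255;5 0 0 0 0 0 255;6 0 0 0 0 0 255;7 0 0 0 0 0 255;7 0 0 0 0 0 255'
python3 - <<'E'
from h import *
p=arm.read_camera("wrist")
a=p["frame"][60:260,60:420,::-1]
a=cv2.resize(a,(792,440)); cv2.imwrite("pics/w3.png",a)
E
```

```text
clock: 6.95
eef_pos: [0.5642, -0.0009, 0.1]
tcp_rot: [[-0.784, -0.621, -0.0], [-0.621, 0.784, 0.0], [0.0, 0.0, -1.0]]
contact_force: [0.4, -0.1, 0.1]
finger_gap: -0.0006
gripper_force: 0.0
```

View pics/w3.png

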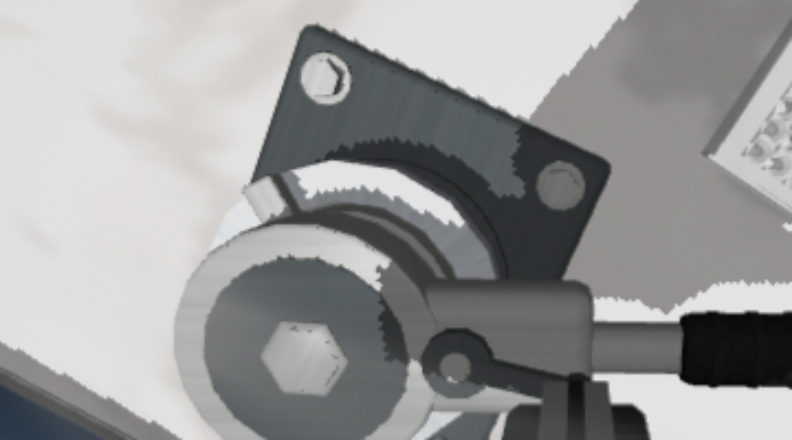

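```bash
python3 - <<'E'
from h import *
s=arm.read_camera("scene");t=arm.read_camera("top")
a=cv2.resize(s["frame"][150:225,210:310,::-1],(400,300),interpolation=cv2.INTER_CUBIC)
b=cv2.resize(t["frame"][180:255,215:315,::-1],(400,300),interpolation=cv2.INTER_CUBIC)
w1=cv2.resize(cv2.imread("pics/w1.png")[120:195,200:300],(400,300),interpolation=cv2.INTER_CUBIC)
w3=cv2.resize(cv2.imread("pics/w3.png")[275:440,430:650],(400,300),interpolation=cv2.INTER_CUBIC)
cv2.imwrite("pics/m.png",np.vstack([np.hstack([a,b]),np.hstack([w1,w3])]))
E
```

```text
(no output)
```

View pics/m.png

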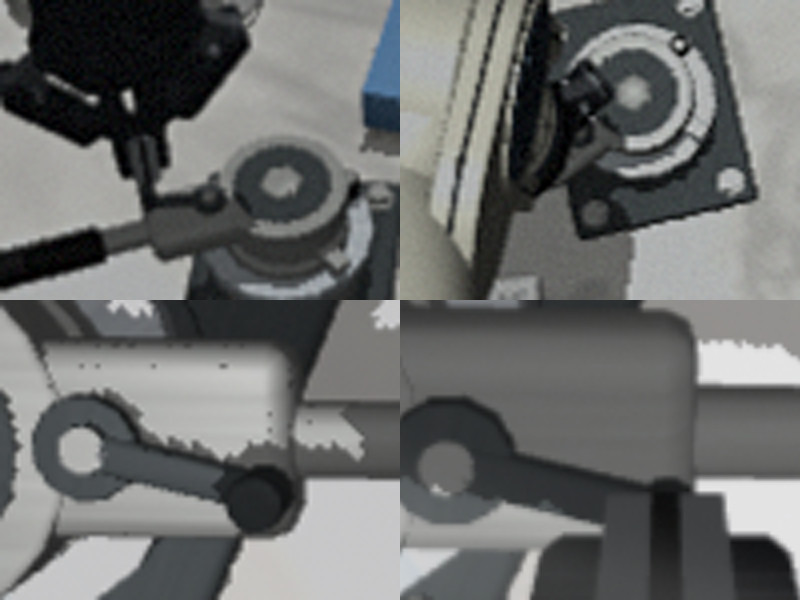

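The finger is over the peg rather than against it, and the lever is unmoved, so the shut fingertips really end at least about 13 mm above the nominal TCP. I'll back off, go lower and push again, watching the force.

```bash
python3 -m jog '-35 0 0 0 0 0 255;-35 0 0 0 0 0 255;-35 0 5 0 0 0 255;-35 0 10 0 0 0 255;-28 0 10 0 0 0 255;-24 0 10 0 0 0 255;-20 0 10 0 0 0 255;-18 0 10 0 0 0 255'
python3 d.py 71 -8 2.244 101 2.244
python3 - <<'E'
from h import *
p=arm.read_camera("wrist")
cv2.imwrite("pics/w4.png",cv2.resize(p["frame"][130:260,200:400,::-1],(600,390)))
s=arm.read_camera("scene")
cv2.imwrite("pics/s4.png",cv2.resize(s["frame"][150:225,210:310,::-1],(600,450),interpolation=cv2.INTER_CUBIC))
E
```

```text
clock: 7.9
eef_pos: [0.578, 0.0098, 0.0904]
tcp_rot: [[-0.784, -0.621, 0.0], [-0.621, 0.784, -0.0], [-0.0, -0.0, -1.0]]
contact_force: [-0.6, -0.5, -0.5]
finger_gap: 0.0001
gripper_force: 0.0
t 7.9 pos [0.578  0.0098 0.0904] F [-0.6 -0.5 -0.5] q [-0.13  0.36 -0.12  1.1  -0.   -0.8 ]
shift [ 11.6  -0.1 -10.6] turn [-0.     0.    -0.004]
```

View pics/w4.png

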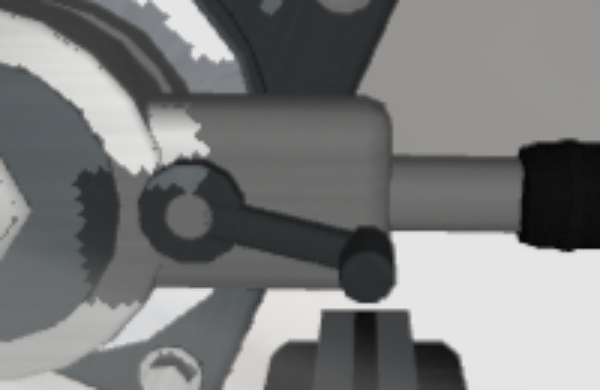

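The peg's top disc is at (367,278) and the fingertip edge at row 310, just clear of it. The lever is still on the clockwise side. Going a little lower, then pushing.

```bash
python3 -m jog '-8 0 0 0 0 0 255;-8 0 7 0 0 0 255;-8 0 7 0 0 0 255;-4 0 7 0 0 0 255;0 0 7 0 0 0 255;2 0 7 0 0 0 255;4 0 7 0 0 0 255;4 0 7 0 0 0 255'
python3 -m jog '2 0 0 0 0 0 255;3 0 0 0 0 0 255;4 0 0 0 0 0 255;5 0 0 0 0 0 255;6 0 0 0 0 0 255;6 0 0 0 0 0 255'
python3 d.py 71 -8 2.244 101 2.244
python3 - <<'E'
from h import *
p=arm.read_camera("wrist")
cv2.imwrite("pics/w5.png",cv2.resize(p["frame"][130:260,200:400,::-1],(600,390)))
E
```

```text
clock: 8.8
eef_pos: [0.5751, 0.0076, 0.0832]
tcp_rot: [[-0.784, -0.621, 0.0], [-0.621, 0.784, -0.0], [-0.0, -0.0, -1.0]]
contact_force: [0.1, -0.2, 0.8]
finger_gap: 0.0001
gripper_force: 0.0
clock: 9.4
eef_pos: [0.5705, 0.0041, 0.083]
tcp_rot: [[-0.784, -0.621, -0.0], [-0.621, 0.784, -0.0], [0.0, 0.0, -1.0]]
contact_force: [-0.2, -0.5, -0.4]
finger_gap: -0.0001
gripper_force: 0.0
t 9.4 pos [0.5705 0.0041 0.083 ] F [-0.2 -0.5 -0.4] q [-0.14  0.35 -0.15  1.07 -0.   -0.81]
shift [  2.2  -0.3 -18. ] turn [ 0.    -0.    -0.003]
```

View pics/w5.png

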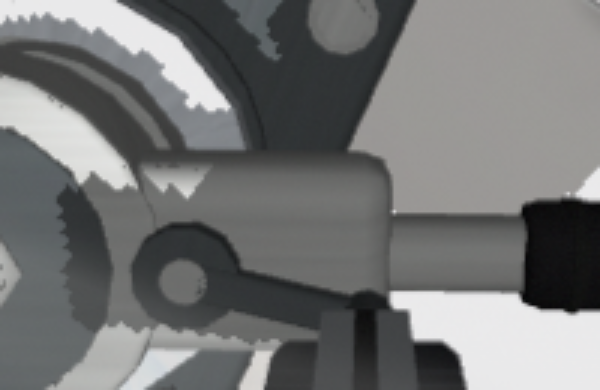

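I've used my ten pictures, so from here I'll go by numbers. In the last view the finger edge (row 310) again covers the peg and the lever hasn't moved. I'll check where the fingertip really is in the scene camera, using an ASCII crop.

```bash
python3 - <<'E'
from h import *
s=arm.sense(); p=arm.read_camera("scene"); e=s["eef_pos"]
for h in (0,.01,.02,.03,.04): print(h,proj(p,e+[0,0,h]).round(1), end=' ')
print("\npeg top,base",proj(p,(.5699,.0035,.113)).round(1),proj(p,(.5699,.0035,.097)).round(1))
g=cv2.cvtColor(p["frame"],cv2.COLOR_RGB2GRAY)[178:212,232:275]
for i,r in enumerate(g): print(178+i,' '.join(f"{v//10:2d}" for v in r))
E
```

```text
0 [248.  204.6] 0.01 [247.5 201.8] 0.02 [246.9 198.9] 0.03 [246.3 196. ] 0.04 [245.8 193. ] 
peg top,base [246.5 196.3] [247.4 200.9]
178  7 10  6  1  1  1  1  0  3 10 17 13  3  0  1  1  0  0  0  1  1  0  0  1  0  0  0  0  2  8 15 17 16 16 16 15 15 16 16 16 16 16 16
179  2  3  2  0  1  0  1  0  1  6 14 16  4  0  0  0  1  1  0  0  1  1  0  1  0  0  0  1  6 12 16 16 16 16 16 16 16 16 16 16 15 15 16
180  1  1  1  1  0  1  1  0  0  2  6  9  2  0  1  1  1  1  0  0  0  0  0  0  0  0  1  5 12 15 16 16 16 16 15 15 16 16 16 16 16 16 16
181  1  0  1  0  0  0  0  0  0  0  1  2  1  0  0  1  0  1  1  0  1  2  4  2  2  2  5  9 15 16 16 16 15 15 16 15 16 16 16 15 16 16 16
182  1  1  1  1  0  0  1  1  0  1  0  0  1  1  1  0  1  0  0  0  4 10 14 11  8  9 14 15 16 15 15 15 15 16 16 15 15 15 15 15 15 16 16
183  1  1  2  1  0  0  0  0  1  0  1  1  1  0  1  1  0  0  1  4 10 16 17 16 15 15 16 16 16 16 15 16 16 15 15 15 16 15 16 16 15 15 15
184  0  0  0  0  1  0  1  0  0  1  0  0  1  1  0  1  0  0  2  8 16 17 16 16 16 16 16 16 16 15 15 15 15 15 15 15 15 15 16 16 15 15 14
185  1  1  0  0  0  0  0  1  1  0  
[... 2855 characters left out ...]
 9 12 11 11  9  7  9 12 12 13 13 13
207  4  5  7 10 10  9  7  7  6  6  6  6  6  7  7  6  6  6  6  6  6  7  7  7  7  7  7  7  7  7  8 10 10  9  8  6  5  5  7  9 11 13 13
208  0  0  1  4  6  6  7  6  7  7  7  7  7  7  6  6  6  6  7  7  7  7  7  7  7  7  7  7  7  6  7  8  7  5  5  5  5  4  4  5  7  8  9
209  0  0  0  3  7  7  7  7  7  6  7  7  6  6  6  5  6  7  7  7  7  7  7  7  7  6  6  6  5  5  5  6  4  5  4  4  4  4  4  4  4  5  6
210  0  0  0  2  6  7  7  7  7  6  6  5  5  5  5  5  5  7  7  7  7  7  6  6  6  5  5  5  5  5  5  4  4  4  4  4  4  5  4  4  4  4  5
211  0  0  0  2  5  7  6  6  5  5  4  4  4  7  9  8  5  6  6  6  6  5  5  5  5  5  4  4  4  4  4  4  4  5  4  4  6  6  5  4  4  5  4
```

Both cameras put the pad ends at about row 197, roughly 27 mm above the nominal TCP, which is level with the peg top. I'll back off, go 9 mm lower and push in steps.

```bash
python3 -m jog '-17 0 0 0 0 0 255;-17 0 0 0 0 0 255;-17 0 5 0 0 0 255;-17 0 9 0 0 0 255;-17 0 9 0 0 0 255;-13 0 9 0 0 0 255;-10 0 9 0 0 0 255;-8 0 9 0 0 0 255'
python3 -m jog '2 0 0 0 0 0 255;3 0 0 0 0 0 255;4 0 0 0 0 0 255;5 0 0 0 0 0 255;5 0 0 0 0 0 255'
cat > look.py <<'E'
from h import *
import sys
s=arm.sense(); p=arm.read_camera("wrist")
R=np.eye(4);R[:3,:3]=s["tcp_rot"];R[:3,3]=s["eef_pos"]; p["extrinsics"]=R@p["tool_from_camera"]
th=float(sys.argv[1]) if len(sys.argv)>1 else 2.244
u=np.array([np.cos(th),np.sin(th),0]);n=np.array([-u[1],u[0],0]);A=np.array([.607,-.058,0])
print("off",(s["eef_pos"]-A)@n*1e3,"r",(s["eef_pos"]-A)@u*1e3,"piv",proj(p,A+.0405*u+[0,0,.105]).round(),"grip",proj(p,A+.13*u+[0,0,.095]).round())
for a in(-.3,0,.3):print(a,proj(p,A+.0405*u+.032*(np.cos(a)*u+np.sin(a)*n)+[0,0,.113]).round())
for k in ("lever_tip","grip"): print(k,[(np.round(r["pixel"]),round(r["p"],2)) for r in arm.recognise(p,k)[:2]])
g=cv2.cvtColor(p["frame"],cv2.COLOR_RGB2GRAY)[180:250:2,236:346:2]
for i,r in enumerate(g): print(180+2*i,''.join(" .:-=+*#%@"[min(9,v//26)] for v in r))
E
python3 look.py
```

```text
clock: 10.3
eef_pos: [0.5765, 0.0088, 0.0742]
tcp_rot: [[-0.784, -0.621, 0.0], [-0.621, 0.784, -0.0], [-0.0, -0.0, -1.0]]
contact_force: [-0.3, -0.3, -0.5]
finger_gap: 0.0
gripper_force: 0.1
clock: 10.8
eef_pos: [0.5729, 0.0059, 0.074]
tcp_rot: [[-0.784, -0.621, -0.0], [-0.621, 0.784, -0.0], [0.0, 0.0, -1.0]]
contact_force: [-0.2, 0.4, 0.4]
finger_gap: -0.0004
gripper_force: 0.0
off -13.174401244113106 r 71.25240552684934 piv [256. 222.] grip [438. 215.]
-0.3 [320. 247.]
0 [323. 228.]
0.3 [320. 208.]
lever_tip [(array([275., 217.]), 0.91)]
grip [(array([230., 214.]), 0.76), (array([274., 219.]), 0.38)]
180 =:::::::::::::::::::::::::::::::::::::::::::-=*********
182 #::------------:::::::::::::::::::::::::::::::-+*******
184 #=:-==-======--------------------------------::********
186 %#:=********+==============-------------------:=+******
188 %%=-**####**=================================---*******
190 %%#-########*=================================--*+*****
192 %%#+%%%%%%*%%=================================--*+***+*
194 %%%##%%%%%%%%%%===============================--*+***+*
196 %%%%#%
[... 908 characters left out ...]
:::::....::==============-........:------
228 ==-::::-======-::::::===================-......+%%%%%%%
230 ===--:::-=====::::::-=====================-:::-+@@@@@@@
232 ===----::----:::::::=========================--+@@@@@@@
234 ====------:::::::::=================:::::.   :::::*@@@@
236 =====------:::::::==================:::::.   :::::+@@@@
238 ======-:----::::-==================-:::::.   :::::=@@@@
240 ========----:--====================-:::::.   :::::-@@@@
242 ===================================-:::::.  .:::::-@@@@
244 =====-=======================-:....::::::....::::::::::
246 ==*==-++--------------------:......::::::....::::::.   
248 *##*=#%%#####*-=--=-----+++-::::...-:::::....::::::...
```

The lever is over: its peg top is now around (322,212), on the +0.3 side of the pivot line. Next I move to the grip, on its clockwise side.

```bash
python3 -m jog '-27 0 0 0 0 0 255;-27 10 0 0 0 0 255;-27 59 0 0 0 0 255;-27 59 26 0 0 0 255;-27 59 26 0 0 0 255;-22 59 26 0 0 0 255;-17 59 26 0 0 0 255;-13 59 26 0 0 0 255'
python3 d.py 130 -21 2.244 48 2.244
```

```text
clock: 11.75
eef_pos: [0.5467, 0.0595, 0.0488]
tcp_rot: [[-0.784, -0.62, 0.001], [-0.62, 0.784, -0.0], [-0.001, -0.001, -1.0]]
contact_force: [-0.2, -1.0, 0.1]
finger_gap: 0.0002
gripper_force: 0.0
t 11.75 pos [0.5467 0.0595 0.0488] F [-0.2 -1.   0.1] q [-0.04  0.34 -0.25  0.97 -0.   -0.71]
shift [5.1 0.6 0.8] turn [-0.001  0.001 -0.004]
```

```bash
python3 -m jog '2 0 0 0 0 0 255;4 0 0 0 0 0 255;6 0 0 0 0 0 255;8 0 0 0 0 0 255;8 0 0 0 0 0 255'; python3 -m jog '2 0 0 0 0 0 255;4 0 0 0 0 0 255;6 0 0 0 0 0 255;7 0 0 0 0 0 255;7 0 0 0 0 0 255'
python3 d.py 130 -21 2.244 48 2.244
```

```text
clock: 12.25
eef_pos: [0.5402, 0.0552, 0.0482]
tcp_rot: [[-0.784, -0.621, 0.0], [-0.621, 0.784, -0.0], [-0.0, -0.0, -1.0]]
contact_force: [1.2, 0.9, 0.1]
finger_gap: -0.0
gripper_force: 0.7
clock: 12.75
eef_pos: [0.5345, 0.0509, 0.048]
tcp_rot: [[-0.784, -0.621, -0.0], [-0.621, 0.784, -0.0], [0.0, 0.0, -1.0]]
contact_force: [1.2, 0.2, 0.8]
finger_gap: 0.0002
gripper_force: 0.6
t 12.75 pos [0.5345 0.0509 0.048 ] F [1.2 0.2 0.8] q [-0.06  0.32 -0.28  0.96 -0.   -0.73]
shift [-9.8 -0.3  0. ] turn [ 0.    -0.    -0.003]
```

Contact with the grip is made at about 1–2 N. Swinging along the arc now, turning the tool with the handle.

```bash
python3 -m jog '6.5 0.7 0 0 0 -0.05 255;13.1 1.1 0 0 0 -0.10 255;19.6 1.2 0 0 0 -0.15 255;26.2 1 0 0 0 -0.20 255;32.7 0.4 0 0 0 -0.25 255;39.2 -0.5 0 0 0 -0.30 255;45.7 -1.7 0 0 0 -0.35 255;52 -3.3 0 0 0 -0.40 255'
cat > st.py <<'E'
from h import *
s=arm.sense();R=np.array(s["tcp_rot"]);A=np.array([.607,-.058]);d=(s["eef_pos"][:2]-A)*1e3
y=np.arctan2(R[1,1],R[0,1]); u=np.array([np.cos(y),np.sin(y)]);n=np.array([-u[1],u[0]])
F=np.array(s["contact_force"]); print("t",round(s["clock"],2),"yaw",round(y%6.2832,3),"off",round(d@n,1),"r",round(d@u,1),"z",round(s["eef_pos"][2],4),"Fpush",round(-F[:2]@n,1),"Frad",round(F[:2]@u,1),"Fz",round(F[2],1),"Mz",np.round(s["wrist_torque"],2),"q6",round(s["joints"][5],2))
E
python3 st.py; python3 look.py 2.644 | head -6
```

```text
clock: 13.55
eef_pos: [0.496, 0.0161, 0.048]
tcp_rot: [[-0.478, -0.878, 0.0], [-0.878, 0.478, 0.0], [-0.0, -0.0, -1.0]]
contact_force: [3.7, 2.9, 0.4]
finger_gap: -0.0001
gripper_force: 2.5
t 13.55 yaw 2.643 off -12.0 r 132.9 z 0.048 Fpush 4.3 Frad -1.8 Fz 0.4 Mz [ 0.75 -0.92  0.12] q6 -1.21
off -12.121626381921171 r 132.89763927470395 piv [ 89. 247.] grip [314. 237.]
-0.3 [159. 278.]
0 [159. 255.]
0.3 [152. 232.]
lever_tip [(array([112., 225.]), 0.81), (array([ 25., 149.]), 0.64)]
grip [(array([114., 219.]), 0.82), (array([110., 227.]), 0.25)]
```

```bash
python3 -m jog '5 0.4 0 0 0 -0.04 255;10 0.5 0 0 0 -0.08 255;16 0.4 0 0 0 -0.12 255;21.3 0.1 0 0 0 -0.16 255;26.7 -0.3 0 0 0 -0.20 255;33.3 -1.2 0 0 0 -0.25 255;33.3 -1.2 0 0 0 -0.25 255' >/dev/null
python3 st.py; python3 - <<'E'
from h import *
p=arm.read_camera("top")
for k in ("stop_face","lug_face","hex_plug","grip","lever_tip","stop_collar"): print(k,[(np.round(r["pixel"]),round(r["p"],2)) for r in arm.recognise(p,k)[:2]], proj(p,(.607,-.058,.07)).round(1))
g=cv2.cvtColor(p["frame"],cv2.COLOR_RGB2GRAY)[180:232,248:302]
for i,r in enumerate(g): print(180+i,''.join(" .:-=+*#%@"[min(9,v//26)] for v in r))
E
```

```text
t 14.4 yaw 2.891 off -12.3 r 133.0 z 0.048 Fpush 4.2 Frad -1.6 Fz 1.2 Mz [ 0.76 -0.46  0.08] q6 -1.52
stop_face [(array([285., 204.]), 0.54), (array([269., 211.]), 0.43)] [274.3 204. ]
lug_face [(array([276., 205.]), 0.56)] [274.3 204. ]
hex_plug [(array([276., 206.]), 0.39)] [274.3 204. ]
grip [(array([270., 210.]), 0.86), (array([392., 274.]), 0.33)] [274.3 204. ]
lever_tip [(array([269., 219.]), 0.49)] [274.3 204. ]
stop_collar [(array([289., 203.]), 0.82)] [274.3 204. ]
180 **************+-=-::::::::::::::::::-+****+..=********
181 **********==-:::::::::::::::::::::::+****++:.-********
182 ******=--:::::::::::::::::::::::::::=*-=++-:.=********
183 *+==--:::::::::::::::::::::::::::::::-+*+-::::=*******
184 =:::::.:::::::::::::::::::::::::::::::---:::::=*******
185 :..:=**=.::::::::::::::::.:::::::::::::::::::.-*******
186 .:-+****+:::::::::::-===++***+=::::::::::::::.-*******
187 .:=*****+::::::::.-+*************=--:::::::::::+******
188 ::=*****=:::::::-=*****++**********+:.::::::::.-*+****
189 :.=**#*++:::::-=+***++*******++**#*:..:-::::::.-+*****
190 -.---=--=:::::+***++*******
[... 1746 characters left out ...]
***+..::::.:=++::=+=-:=**=::=***#*=:. .:::::::::::.
221 ******+:.::::.:++*+::-:::=**=:=**#*=:.   .::::::::::::
222 *******+.:::::-+***=..::-***-:+#*=-.   .:::::::-+**=::
223 *******+.:::::-+****=.:-+**+-.-=-..   .:::::::-+****+:
224 ********::::::=+****+::-+**+: ...   . .:::::::=******:
225 *******+::::::=+****+-.:+**=: .  ..:::::::::::=#****+:
226 ******#*-.::::+*****+:::=**=.  . .::::::::::::=#*****-
227 ****=-=*+.::.-+*****+:::=**-.  .::::::::::::::-=-=+*=:
228 *#*=:::-: .::-+*****+-:.=*=- . .:::::::::::::::::==-::
229 -------:.::::-=*****+-:.=*=:  .::::::::::::::::::-::..
230 ::-----..----::+*****+..=*=: ..::::::::::::::::::.....
231 ::===-:.-----:.=****+-.::==.  .:::::::::::::... ..-**+
```

The plug is starting to turn (lug now near (290,208), pin at (285,191)). Continuing.

```bash
python3 -m jog '5 0.4 0 0 0 -0.04 255;10 0.5 0 0 0 -0.08 255;16 0.4 0 0 0 -0.12 255;21.3 0.1 0 0 0 -0.16 255;26.7 -0.3 0 0 0 -0.20 255;31.9 -1 0 0 0 -0.24 255;37.2 -1.8 0 0 0 -0.28 255;42.4 -2.9 0 0 0 -0.32 255' >/dev/null
python3 st.py; cat > lug.py <<'E'
from h import *
p=arm.read_camera("top"); g=cv2.cvtColor(p["frame"],cv2.COLOR_RGB2GRAY)
# polar unwrap r 38..48 mm at z .069 from angle -1.6..1.2 rad (world)
for r in (.038,.040,.042,.044,.046):
    row=''
    for a in np.arange(-2.2,-.3,.03):
        q=proj(p,(.607+r*np.cos(a),-.058+r*np.sin(a),.069)); v=cv2.getRectSubPix(g,(1,1),(float(q[0]),float(q[1])))[0,0]; row+=" .:-=+*#%@"[min(9,int(v)//26)]
    print(row)
E
python3 lug.py
```

```text
t 15.55 yaw 3.213 off -12.8 r 133.0 z 0.048 Fpush 7.0 Frad -2.9 Fz 1.1 Mz [ 1.58 -0.6   0.03] q6 -1.93
===++***********++=-=+************************+-. .:------=+++**
*+****************+--+************************=:..:=+*+---=+****
******************+--+************************+-..-+***=--+*****
******************+==+******************+*****+-:::-==-::-+***+*
++****+++++++++++++=-++++====+++++==++=====++==-::::::.::===--==
```

```bash
python3 -m jog '5 0.4 0 0 0 -0.04 255;10 0.5 0 0 0 -0.08 255;16 0.4 0 0 0 -0.12 255;21.3 0.1 0 0 0 -0.16 255;26.7 -0.3 0 0 0 -0.20 255;31.9 -1 0 0 0 -0.24 255;37.2 -1.8 0 0 0 -0.28 255;42.4 -2.9 0 0 0 -0.32 255' >/dev/null
python3 st.py;python3 lug.py
```

```text
t 16.4 yaw 3.533 off -13.3 r 133.3 z 0.0479 Fpush 7.4 Frad -2.7 Fz 2.8 Mz [ 1.67 -0.09  0.08] q6 -2.33
-==++************************+--+******++*****+-. .:------=+++**
++***************************=-=*******+******=:..:=+*+---=+****
****************************+---+*************+-..-+***=--+*****
***************************+=---=*****++++****+-:::-==-::-+**++*
+++***++++++++++++*++++======---=+=====--==+++=-::::::..:===-===
```

About 0.2–0.25 rad is left before the lug meets the pin. Going slower from here.

```bash
python3 -m jog '2.7 0.2 0 0 0 -0.02 255;5 0.4 0 0 0 -0.04 255;8 0.5 0 0 0 -0.06 255;10.6 0.5 0 0 0 -0.08 255;13.3 0.5 0 0 0 -0.10 255;16 0.4 0 0 0 -0.12 255' >/dev/null
python3 st.py;python3 lug.py
```

```text
t 17.05 yaw 3.652 off -13.4 r 133.6 z 0.0478 Fpush 6.9 Frad -1.8 Fz 3.6 Mz [1.24 0.28 0.03] q6 -2.48
+=-==+*************************+=--=+*********+-. :::-----=++++*
====+***************************+=--+*********=:..:=+*+--==+****
==+******************************+=-=+********+-..-+***=-=+*****
=++*******************************=-=*****+++++-:::-==-::-+**++*
-=+***++++++++++++**+++======+++++=-=+==+==--==-:::::...:===--==
```

```bash
python3 -m jog '1.3 0.1 0 0 0 -0.01 255;2.7 0.2 0 0 0 -0.02 255;4 0.3 0 0 0 -0.03 255;5.3 0.4 0 0 0 -0.04 255;5.3 0.4 0 0 0 -0.04 255' >/dev/null
python3 st.py
```

```text
t 17.6 yaw 3.691 off -13.1 r 133.7 z 0.0477 Fpush 4.5 Frad -1.2 Fz 3.2 Mz [0.98 0.26 0.06] q6 -2.52
```

```bash
python3 -m jog '1.3 0.1 0 0 0 -0.01 255;2.7 0.2 0 0 0 -0.02 255;4 0.3 0 0 0 -0.03 255;5.3 0.4 0 0 0 -0.04 255;5.3 0.4 0 0 0 -0.04 255' >/dev/null
python3 st.py;  python3 lug.py | sed -n 3p
python3 -m jog '1.3 0.1 0 0 0 -0.01 255;2.7 0.2 0 0 0 -0.02 255;2.7 0.2 0 0 0 -0.02 255' >/dev/null
python3 st.py
```

```text
t 18.1 yaw 3.731 off -13.2 r 133.7 z 0.0477 Fpush 4.3 Frad -0.8 Fz 2.3 Mz [0.94 0.26 0.03] q6 -2.57
-:--=++****************************=---=******+-..-+***=-=+*****
t 18.45 yaw 3.751 off -13.1 r 133.7 z 0.0477 Fpush 4.6 Frad -0.6 Fz 2.1 Mz [0.9  0.37 0.  ] q6 -2.59
```

```bash
python3 -m jog '1.3 0.1 0 0 0 -0.01 255;2.7 0.2 0 0 0 -0.02 255;2.7 0.2 0 0 0 -0.02 255' >/dev/null
python3 st.py
```

```text
t 18.75 yaw 3.771 off -13.2 r 133.7 z 0.0477 Fpush 5.5 Frad -1.2 Fz 2.8 Mz [0.95 0.49 0.11] q6 -2.62
```

```bash
python3 -m jog '1.3 0.1 0 0 0 -0.01 255;2.7 0.2 0 0 0 -0.02 255;2.7 0.2 0 0 0 -0.02 255' >/dev/null
python3 st.py; python3 lug.py | sed -n 3p
```

```text
t 19.05 yaw 3.791 off -13.6 r 133.7 z 0.0476 Fpush 6.9 Frad -1.6 Fz 3.5 Mz [1.34 0.68 0.06] q6 -2.64
:::::::....:=+***********************=--=+****+-..-+***=-=+*****
```

```bash
python3 -m jog '1.3 0.1 0 0 0 -0.01 255;2.7 0.2 0 0 0 -0.02 255;2.7 0.2 0 0 0 -0.02 255' >/dev/null
python3 st.py
```

```text
t 19.4 yaw 3.811 off -14.2 r 133.7 z 0.0476 Fpush 8.5 Frad -0.9 Fz 5.4 Mz [1.63 1.   0.07] q6 -2.66
```

The force is rising, so the lug is against the sleeve. The growing Fz shows the tip is riding on the grip's upper flank, so I'll back off, go lower and lean on it again squarely.

```bash
python3 -m jog '-8 0 0 0 0 0 255;-14 0 0 0 0 0 255;-14 0 6 0 0 0 255;-14 0 13 0 0 0 255;-14 0 13 0 0 0 255;-10 0 13 0 0 0 255;-7 0 13 0 0 0 255;-7 0 13 0 0 0 255' >/dev/null
python3 st.py
```

```text
t 20.2 yaw 3.811 off -18.5 r 133.2 z 0.035 Fpush 1.1 Frad 0.8 Fz 0.3 Mz [0.15 0.14 0.01] q6 -2.66
```

```bash
python3 -m jog '1 0 0 0 0 0 255;2 0 0 0 0 0 255;3 0 0 0 0 0 255;3 0 0 0 0 0 255' >/dev/null
python3 st.py
```

```text
t 20.6 yaw 3.811 off -16.9 r 133.3 z 0.0349 Fpush 4.9 Frad -0.0 Fz 1.8 Mz [0.86 0.73 0.05] q6 -2.66
```

```bash
python3 -m jog '1 0 0 0 0 0 255;2 0 0 0 0 0 255;3 0 0 0 0 0 255;3 0 0 0 0 0 255' >/dev/null
python3 st.py
```

```text
t 21.0 yaw 3.812 off -14.8 r 133.4 z 0.0348 Fpush 8.7 Frad 0.3 Fz 4.4 Mz [1.34 1.15 0.03] q6 -2.66
```

```bash
python3 -m jog '1 0 0 0 0 0 255;2 0 0 0 0 0 255;3 0 0 0 0 0 255;3 0 0 0 0 0 255' >/dev/null
python3 st.py
```

```text
t 21.4 yaw 3.812 off -12.5 r 133.5 z 0.0348 Fpush 11.3 Frad 0.7 Fz 5.2 Mz [1.76 1.48 0.04] q6 -2.67
```

```bash
python3 -m jog '1 0 0 0 0 0 255;2 0 0 0 0 0 255;3 0 0 0 0 0 255;3 0 0 0 0 0 255' >/dev/null
python3 st.py; python3 lug.py | sed -n 3p
```

```text
t 21.8 yaw 3.812 off -10.3 r 133.5 z 0.0347 Fpush 15.0 Frad 0.5 Fz 7.2 Mz [2.25 1.87 0.06] q6 -2.67
++++========------=+*****************+=--=*****=-:-+***=--+*****
```

15 N at the grip. Holding there, then letting go.

```bash
python3 -m jog '0.3 0 0 0 0 0 255;0.3 0 0 0 0 0 255;0.3 0 0 0 0 0 255;0.3 0 0 0 0 0 255;0.3 0 0 0 0 0 255;0.3 0 0 0 0 0 255;0.3 0 0 0 0 0 255;0.3 0 0 0 0 0 255' >/dev/null
python3 st.py; python3 -m jog '-2 0 0 0 0 0 255;-6 0 0 0 0 0 255;-12 0 0 0 0 0 255;-30 0 0 0 0 0 255;-40 0 0 0 0 0 255;-40 0 -40 0 0 0 255;-40 0 -80 0 0 0 255;-40 0 -100 0 0 0 255' >/dev/null; python3 st.py
```

```text
t 22.65 yaw 3.812 off -10.2 r 133.5 z 0.0347 Fpush 16.3 Frad 0.5 Fz 7.5 Mz [2.32 1.93 0.  ] q6 -2.67
t 23.45 yaw 3.811 off -45.5 r 132.5 z 0.1384 Fpush -0.2 Frad -0.5 Fz 0.2 Mz [-0.   -0.02  0.  ] q6 -2.63
```

```bash
python3 -m jog '0 30 -40 0 0 0 255;0 40 -40 0 0 0 255;0 40 -40 0 0 0 255' >/dev/null; python3 st.py; python3 lug.py; python3 - <<'E'
from h import *
p=arm.read_camera("top")
g=cv2.cvtColor(p["frame"],cv2.COLOR_RGB2GRAY)[184:242,252:312]
for i,r in enumerate(g): print(184+i,''.join(" .:-=+*#%@"[min(9,v//26)] for v in r))
th=3.83;u=np.array([np.cos(th),np.sin(th),0]);n=np.array([-u[1],u[0],0]);A=np.array([.607,-.058,0])
print("piv",proj(p,A+.0405*u+[0,0,.105]).round(1),"grip",proj(p,A+.13*u+[0,0,.09]).round(1))
for a in(-.3,0,.3):print(a,proj(p,A+.0405*u+.032*(np.cos(a)*u+np.sin(a)*n)+[0,0,.113]).round(1))
for k,z in (("pcr_plate_b",.016),("beaker",.04),("tube",.05),("timer",.01)): print(k,[(np.round(r["pixel"]),round(r["p"],2)) for r in arm.recognise(p,k)[:1]])
E
```

```text
t 23.75 yaw 3.81 off -45.7 r 173.8 z 0.176 Fpush -0.3 Frad -0.2 Fz -1.1 Mz [-0.01  0.06  0.08] q6 -2.71
+***+===++**************************+=--=+****+=:..:------=+++**
+**++==+*****************************+=-=+****+=:::-+*+--==+****
***+==+******************************+=-=+****+-..-+***=--+*****
**+==++*******************************+==+****+=:::-==-::-+***+*
**+===+++++++++++++++++======+++++==++=-=+==+++-:::::...:=======
184 :.::::::::::::::::::::::::::::::::---::::.=*****************
185 =**=.::::::::::::::::::::::::::::::::::::.-*****************
186 ****+::::::::::::-==++**++=:.::::::::::::.-*****************
187 ****+::::::::::+************+=-::::::::::::+*+**************
188 ****=::::::::=*****+=++++******+::::::::::.-+***************
189 ***++.::::-=+***+++******+=***+:...-::::::.-*++*************
190 ----=:::::+***++************++=-*+::::::::.-*+++************
191 :=-.:::::+**+****************+:-#+::-:::::::++++************
192 ::::::::=**++*****+=---=+*****+:::.=*=::::::=++++***********
193 :::::::=***+****=-:::::::-=****+..-**+::::::=++++***********
194 ::::::-+*****+--:
[... 2638 characters left out ...]
+++**
235 ******-.-===++-.:::::::.....:=+-:::---------=++-   .-++++***
236 ******+.:::--:::::.......=****+-:::::---------:     .=*+++*+
237 ******+.::::::.....:::=******+----::..:-----:.       .=*++++
238 ******+.........-************------: .::----.         :+++++
239 ******+:. ..:=**************=-=----..:::::--:     .    :=+**
240 ***************************=====--: :---:::--      .   .=***
241 **************************=-=====- .-----:::-:     .    :=**
piv [283.8 215.5] grip [307.  244.8]
-0.3 [288.4 227.6]
0 [291.9 225.6]
0.3 [294.7 222.7]
pcr_plate_b [(array([228., 266.]), 0.58)]
beaker [(array([225., 123.]), 0.57)]
tube [(array([345., 157.]), 0.56)]
timer [(array([390., 276.]), 0.63)]
```

The lug is against the sleeve, the lever sits on the loosening side, and the arm is clear.

```bash
python3 -c "
from rig import arm; print(arm.close_job())"
```

```text
the job is handed in; nothing more can be done
None
```

The job is handed in: I flipped the ratchet lever to loosen, unscrewed the plug until its lug met the stop pin, leaned on the grip there at about 15–16 N for roughly a second, and let go with the arm clear; the pass/fail result was not shown to me.

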